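# Draw the long turner out of a half-opening drawer

## Task

Pull the drawer of the low drawer unit open as far as its stop; it only opens about half way. Take the long wooden slotted turner by its handle and draw it out handle first, tilting it up steeply so that its blade comes out from under the unit's top and through the gap, and finish while still holding it in the air, the whole of it well above the unit's top and touching nothing but your fingers. Leave the two short utensils lying in the drawer and everything else standing where it is.

Things in the scene. Friction and masses are not known exactly. Their poses are not given: they have to be found in the camera images.
- unit: Low drawer unit fixed to the counter: white sides, 284 mm wide, 420 mm deep; wooden top 12 mm thick, upper face 110 mm above the counter. Origin: at counter height, foot of the middle of its front. Its x axis runs level from the front back into the unit, y across, z up; the drawer opens along -x.
- drawer (a joint): How far the drawer is out, in m: 0 closed (starts closed or up to 0.015 ajar), stop at 0.200. About 2 N of friction plus drag; stays where left. Its white front is 276 mm wide, 14 mm thick, its upper edge 95 mm above the counter; closed, its outer face is flush with the front edge of the unit's top. Fully open, the gap from the front's inner face to that edge is 186 mm.
- top_edge (a point): Middle of the lower front edge of the unit's wooden top, 98 mm above the counter, straight above the unit's origin: the far edge of the gap, under which the turner's blade must come out.
- drawer_floor (a point): Middle of the drawer's inner floor, 22 mm above the counter; moves with the drawer. Inside, the floor is 250 mm wide and 385 mm long; the wooden side walls are 45 mm high (their top 67 mm above the counter).
- drawer_handle (a point): Middle of the drawer's dark bar handle: a level round bar of 10 mm diameter, 128 mm long, across the front (along the unit's y), standing 40 mm (to its axis) before the face on two posts 55 mm either side of the middle, 70 mm above the counter. It moves with the drawer.
- turner_mid (a point): Where to hold the turner: centre of its handle's section, 75 mm from the handle's end, 7 mm above its underside. Plain wood, about 85 g, 340 mm long, lying flat, front to back, handle towards the drawer front, in the left, middle or right of the drawer; rides along with it. x axis: from handle to blade; y across; z up. Handle straight, 20 mm wide, 14 mm thick, 230 mm long.
- turner_handle_end (a point): Free end of the turner's handle (75 mm from turner_mid along -x).
- turner_blade_end (a point): Free edge of the turner's blade, 265 mm from turner_mid along +x, 3.5 mm above its underside. The blade is slotted, 56 mm wide, 7 mm thick, 110 mm long, and stays hidden under the unit's top when the drawer is open: the turner is the only utensil that reaches under it.
- scoop_mid (a point): Short wooden scoop, 178 mm long, lying in the drawer beside the turner, handle 12 mm wide, head 44 mm across and 16 mm high; the point is in its handle, 75 mm from its end.
- brush_mid (a point): Short pastry brush, 180 mm long, lying in the drawer, handle 16 mm wide, head 36 mm wide; the point is in its handle, 75 mm from its end.
- canister: Closed steel canister, 90 mm wide, 105 mm high, on the rear half of the unit's top. Origin: centre of its underside.
- jar: Closed glass jar, 68 mm wide, 90 mm high, on the rear half of the unit's top. Origin: centre of its underside.
- mug: White mug, 82 mm wide, 92 mm high, on the counter. Origin: centre of its underside.
- bowl: White bowl, 160 mm wide, 70 mm high, on the counter. Origin: centre of its underside.
- mill: Wooden pepper mill, 54 mm wide, 155 mm high, on the counter. Origin: centre of its underside.
- oil: Oil bottle, 62 mm wide, 220 mm high, on the counter. Origin: centre of its underside.
Things that resemble listed ones, but are neither listed nor needed, are in the scene too. What is shaped like the mug but blue or red is not meant.

How it is judged:
By the outcome, as a careful person would: the job done as asked, in the order asked, and still so for the second after the job is handed in, while the arm keeps its last pose, push and grip.
It also fails if it takes over 58 s, if anything falls off the work surface, if the arm or the gripper's body presses on something with over 40 N, if the wrist force passes 120 N, or if a joint passes its speed limit or range.

## Robot

A 7-joint arm with a two-finger parallel gripper is mounted at the origin on the work surface. World frame = base frame: x ahead of the robot, y to its left, z up, the work surface at z = 0. Lengths are in m, angles in rad, forces in N, time in s.
With the tool pointing down it reaches from about 0.4 to 0.875 m from the base axis. Payload 6.5 kg.
Tool frame: the origin (TCP) lies midway between the tips of the shut fingers; the grasp point (between the pads) lies 19 mm behind it (manip.pinch_z is the distance from the TCP to the grasp point, in m); x points along the fingers, z is the direction in which the jaws open and shut, and the axes are right-handed (so a half turn about x gives the same grasp; the last joint's range is limited). The gripper opens to 85 mm and grips with 20 to 120 N. Pads are 22 mm wide; open, the fingers measure 114 mm over their backs; the gripper's body (76 mm by 85 mm) begins 54 mm behind the grasp point. The pads swing forward as they close: fully open they stand 13 mm farther back than shut.
Start: joints at [-1.198, 0.536, -0.004, 1.538, 0.003, 1.067, -0.071], TCP at [0.276, 0.588, 0.193] pointing down, gripper open.
Joint ranges: [-2.7, 2.7], [-0.37, 2.16], [-1.27, 1.26], [0.24, 2.4], [-1.31, 4.45], [0.19, 1.91], [-2.76, 2.76]. Speed limits (rad/s): [2.39, 2.39, 3.14, 3.14, 3.14, 3.14, 3.14].

## Interface

Orientations are given as a unit quaternion [x, y, z, w].
In Python, from rig import manip, kinematics, viewer gives the robot as it stands. Calls block until the motion is done:
- manip.movep(position, orientation): joint-space move of the TCP to a pose.
- manip.move_linear(position, max_speed=0.15, rot=None, contact_N=None): straight line of the TCP; rot=None keeps the orientation; max_speed is the mean speed in m/s. With contact_N (N) it stops when the force on the tool has changed by that much, and returns True; else False.
- manip.goto_joints(angles): joint-space move.
- manip.gripper_to(opening, strength=None): finger opening in m; strength is the grip in N (None keeps the last); returns when the fingers have stopped.
- manip.sleep(seconds).
- kinematics.inverse_kinematics(position, orientation): joint angles nearest the present ones, or None.
- viewer.read_camera(name): name is "scene" or "top"; returns a dict with "pixels" (480x640x3 uint8, red, green, blue), "fx", "fy", "cx", "cy" (pixels), "world_to_cam" (4x4, takes a point from world to camera coordinates). Camera axes: x right, y up, looking along -z (the intrinsics and any distortion apply to the point x, -y, -z); pixel columns grow to the right and rows downward; lengths in m; the calibration is good to about 2 mm. A picture is of the moment at which its call begins. There is no depth.
A pose or a line that the arm cannot do raises manip.Unreachable and nothing moves.
- manip.close_job(): hands the job in, once; it reports no verdict.
Readings, each from a call of its own:
- manip.current_time(): time.
- manip.current_q(): joint angles.
- manip.current_joint_vel(): joint speeds.
- manip.current_tau(): joint torques, N m.
- manip.current_tool_pos(): TCP position.
- manip.current_orientation(): TCP orientation.
- manip.current_ft_force(): force on the tool from outside, world axes, zero at the start.
- manip.current_moment(): the same for the moment, N m.
- manip.current_width(): finger opening in m.
Only numpy, scipy, OpenCV 4.12 (cv2) and the standard library are available. Lean on these libraries where they do the work, as an engineer would, in place of code of your own. Each camera call takes 0.05 s, during which the arm holds its last target.

## Working session

There is one attempt and no reset: what is moved stays moved. The work goes in short steps, each a Python script; the robot and the scene stay as the last script left them, time stands still between calls to the robot, and variables do not carry over. Pictures are saved under pics/ and viewed, and the job is handed in when it is done.

```bash
ls; mkdir -p pics; cat > h.py <<'E'
import numpy as np, cv2
from rig import manip, kinematics, viewer
def snap(n,f):
    c=viewer.read_camera(n); cv2.imwrite(f,cv2.cvtColor(c['pixels'],cv2.COLOR_RGB2BGR)); return c
def ray(c,u,v):
    d=np.array([(u-c['cx'])/c['fx'],-(v-c['cy'])/c['fy'],-1.]); M=np.array(c['world_to_cam']); R=M[:3,:3]
    return -R.T@M[:3,3], R.T@d
def onz(c,u,v,z):
    o,d=ray(c,u,v); return o+d*(z-o[2])/d[2]
def proj(c,p):
    M=np.array(c['world_to_cam']); q=M[:3,:3]@np.array(p)+M[:3,3]
    return c['cx']+c['fx']*q[0]/-q[2], c['cy']-c['fy']*q[1]/-q[2]
E
python3 - <<'E'
from h import *
for n in('scene','top'):
    c=snap(n,f'pics/{n}0.png'); print({k:v for k,v in c.items() if k!='pixels'})
    M=np.array(c['world_to_cam']);print(-M[:3,:3].T@M[:3,3])
print(manip.current_time(),manip.pinch_z,manip.current_orientation(),manip.current_tool_pos())
E
```

```text
pics
{'fx': 483.99112235786396, 'fy': 483.99112235786396, 'cx': 324.4825035331976, 'cy': 246.35900812509155, 'world_to_cam': array([[-0.39743672,  0.91746925, -0.01715302,  0.23255119],
       [-0.53871796, -0.21815227,  0.81375214,  0.24641343],
       [ 0.7428506 ,  0.33265562,  0.58095888, -1.65603591],
       [ 0.        ,  0.        ,  0.        ,  1.        ]])}
[1.45535899 0.39128674 0.76555827]
{'fx': 584.768765276051, 'fy': 584.768765276051, 'cx': 315.5211941144449, 'cy': 239.1215275274265, 'world_to_cam': array([[ 9.50315365e-04, -9.99995345e-01, -2.89962517e-03,
        -3.24200781e-03],
       [ 9.94364775e-01,  6.37571530e-04,  1.06010792e-01,
        -5.71411178e-01],
       [-1.06008450e-01, -2.98402882e-03,  9.94360751e-01,
        -1.33090233e+00],
       [ 0.00000000e+00,  0.00000000e+00,  0.00000000e+00,
         1.00000000e+00]])}
[ 0.42710733 -0.00684913  1.38396339]
0.1 0.0187 [-0.37956617  0.59728966  0.37886396  0.59635282] [0.2759006  0.58781472 0.19205914]
```

View pics/scene0.png

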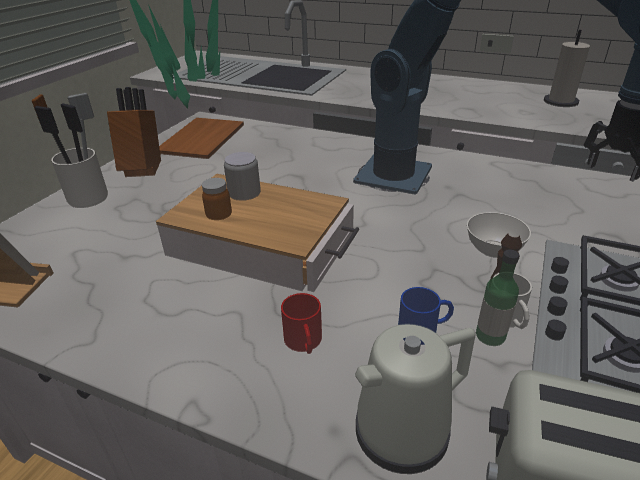

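View pics/top0.png

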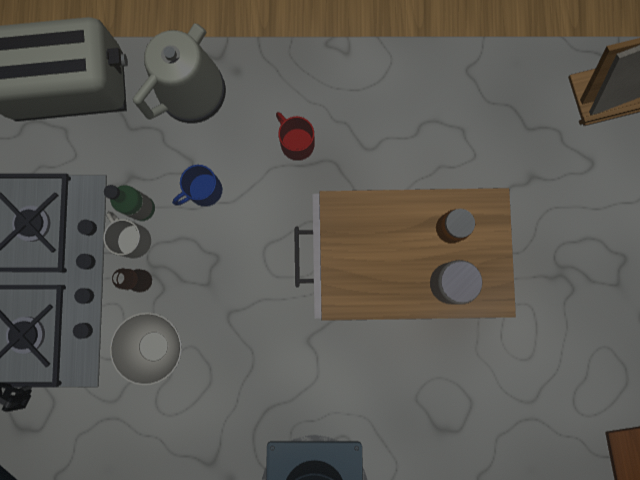

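```bash
python3 - <<'E'
from h import *
i=cv2.imread('pics/top0.png'); cv2.imwrite('pics/crop0.png',cv2.resize(i[170:340,280:410],None,fx=4.5,fy=3.5*1,interpolation=cv2.INTER_CUBIC) if 0 else cv2.resize(i[175:335,280:420],None,fx=3.7,fy=3.7,interpolation=cv2.INTER_CUBIC))
i=cv2.imread('pics/scene0.png'); cv2.imwrite('pics/crop1.png',cv2.resize(i[190:300,270:390],None,fx=5,fy=5,interpolation=cv2.INTER_CUBIC))
i=cv2.imread('pics/top0.png')
hsv=cv2.cvtColor(i,cv2.COLOR_BGR2HSV)
m=cv2.inRange(hsv,(8,70,50),(25,255,255)); m[:180]=0; m[330:]=0; m[:,:300]=0;m[:,530:]=0
m=cv2.morphologyEx(m,cv2.MORPH_OPEN,np.ones((3,3)))
cn=max(cv2.findContours(m,0,2)[0],key=cv2.contourArea); r=cv2.minAreaRect(cn); b=cv2.boxPoints(r); print(b)
q=cv2.approxPolyDP(cn,6,True)[:,0]; print(q)
c=viewer.read_camera('top')
for p in q: print(p,onz(c,*p,0.11).round(4))
m=cv2.inRange(hsv[...,2],0,75); m[:215]=0; m[295:]=0; m[:,:285]=0; m[:,314:]=0
ys,xs=np.nonzero(m[:, :303]);print(xs.min(),xs.max(),ys.min(),ys.max())
for y in range(222,292,6): print(y,[x for x in range(285,314) if m[y,x]])
E
```

```text
[[319.04672 190.79924]
 [512.2264  187.57957]
 [514.3755  316.5271 ]
 [321.19586 319.74677]]
[[508 188]
 [320 191]
 [322 319]
 [514 316]]
[508 188] [ 0.6768 -0.4282  0.11  ]
[320 191] [ 0.6699 -0.0128  0.11  ]
[322 319] [ 0.3895 -0.0172  0.11  ]
[514 316] [ 0.3963 -0.4316  0.11  ]
294 302 226 286
222 []
228 [295, 296, 297, 298]
234 [294, 295, 296, 297, 298, 299, 300, 301, 302, 303, 304, 305, 306, 311, 312]
240 [294, 295, 296, 297, 298]
246 [295, 296, 297, 298]
252 [295, 296, 297, 298]
258 [295, 296, 297, 298]
264 [295, 296, 297, 298]
270 [295, 296, 297, 298, 299]
276 [295, 296, 297, 298, 299]
282 [295, 296, 297, 298, 299, 300, 301, 302, 303, 304, 305, 306, 307, 308, 309, 310, 311, 312, 313]
288 []
```

View pics/crop0.png

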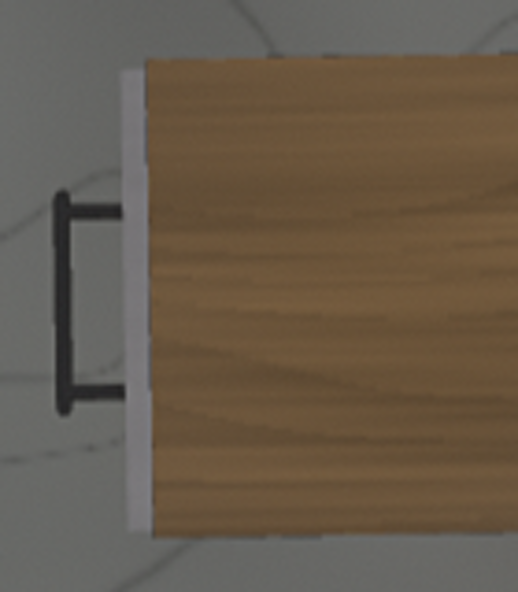

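View pics/crop1.png

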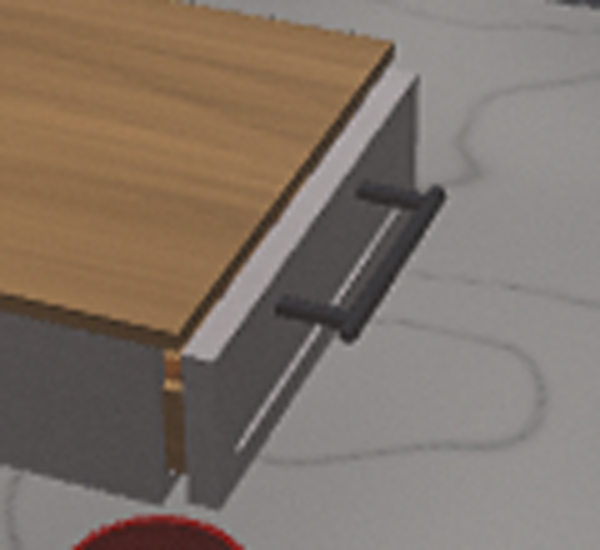

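```bash
cat >> h.py <<'E'
from scipy.spatial.transform import Rotation as Ro
ux=np.array([0.0160,-0.99987,0]); uy=np.array([0.99987,0.0160,0]); ez=np.array([0,0,1.])
def quat(a,z):
    a=np.array(a)/np.linalg.norm(a); return Ro.from_matrix(np.column_stack([a,np.cross(z,a),z])).as_quat()
def tilt(deg,s=1):  # fingers down, turned so that handle (-ux side) rises
    t=np.radians(deg); a=-ez*np.cos(t)-ux*np.sin(t); return quat(a,s*uy)
E
python3 - <<'E'
from h import *
c=viewer.read_camera('top')
P=[onz(c,296,226,.07),onz(c,297.3,286,.07)];print(P, (P[0]+P[1])/2)
for p in [(320.5,191,.11),(322.5,319,.11),(312.7,194,.095),(314.5,318.5,.095)]: print(p,onz(c,*p[:2],p[2]).round(4))
B=(P[0]+P[1])/2
print(manip.current_orientation(), Ro.from_quat(manip.current_orientation()).as_matrix().round(2))
for s in(1,-1):
    q=kinematics.inverse_kinematics(B+[0,0,-.015],quat(-ez,s*ux)); print('bar',s,None if q is None else np.round(q,2))
    for t,p in [(0,(.53,.1,.03)),(-20,(.53,.1,.03)),(0,(.61,.1,.03)),(20,(.53,.1,.13)),(40,(.53,.12,.2)),(60,(.53,.12,.25)),(60,(.53,.12,.45)),(40,(.53,.12,.4)),(60,(.45,.12,.25)),(60,(.45,.12,.42)),(60,(.61,.12,.25)),(60,(.61,.12,.42))]:
        q=kinematics.inverse_kinematics(p,tilt(t,s)); print(t,p,s,None if q is None else np.round(q,2))
E
```

```text
[array([0.59705361, 0.04134518, 0.07      ]), array([0.46152298, 0.03782338, 0.07      ])] [0.52928829 0.03958428 0.07      ]
(320.5, 191, 0.11) [ 0.6699 -0.0139  0.11  ]
(322.5, 319, 0.11) [ 0.3895 -0.0183  0.11  ]
(312.7, 194, 0.095) [0.6659 0.0034 0.095 ]
(314.5, 318.5, 0.095) [ 0.3901 -0.0009  0.095 ]
[-0.37942682  0.59711063  0.37900872  0.59652877] [[-0.   -0.91  0.42]
 [-0.    0.42  0.91]
 [-1.   -0.   -0.  ]]
bar 1 [-0.6   0.61  0.58  1.98 -0.5   0.7  -1.27]
0 (0.53, 0.1, 0.03) 1 [-0.53  0.61  0.34  1.95 -0.33  0.63  0.04]
-20 (0.53, 0.1, 0.03) 1 [-0.82  0.72  0.46  1.87  0.03  0.75 -0.45]
0 (0.61, 0.1, 0.03) 1 [-0.49  0.72  0.37  1.74 -0.36  0.74  0.07]
20 (0.53, 0.1, 0.13) 1 [-0.28  0.47  0.31  1.93 -0.65  0.88  0.47]
40 (0.53, 0.12, 0.2) 1 [-0.13  0.48  0.34  1.9  -0.93  1.19  0.76]
60 (0.53, 0.12, 0.25) 1 [ 0.01  0.6   0.37  1.86 -1.13  1.51  0.97]
60 (0.53, 0.12, 0.45) 1 [-0.27  0.4   0.74  1.7  -1.14  1.8   0.66]
40 (0.53, 0.12, 0.4) 1 [-0.36  0.28  0.62  1.69 -0.83  1.5   0.46]
60 (0.45, 0.12, 0.25) 1 [-0.01  0.51  0.43  2.05 -1.1   1.5   1.07]
60 (0.45, 0.12, 0.42) 1 
[... 351 characters left out ...]
57  0.89  2.24]
0 (0.61, 0.1, 0.03) -1 [-0.01  0.71 -0.32  1.71  0.3   0.77  2.68]
20 (0.53, 0.1, 0.13) -1 [-0.8   0.74  1.09  1.96 -1.09  1.21 -2.3 ]
40 (0.53, 0.12, 0.2) -1 [-0.61  0.75  1.09  1.92 -1.23  1.57 -2.14]
60 (0.53, 0.12, 0.25) -1 [-0.23  0.7   0.72  1.87 -1.25  1.7  -2.08]
60 (0.53, 0.12, 0.45) -1 [-0.37  0.45  0.91  1.71 -1.18  1.87 -2.44]
40 (0.53, 0.12, 0.4) -1 [-0.67  0.4   1.1   1.7  -0.97  1.65 -2.55]
60 (0.45, 0.12, 0.25) -1 [-0.35  0.67  0.91  2.06 -1.22  1.75 -1.93]
60 (0.45, 0.12, 0.42) -1 [-0.53  0.38  1.1   1.93 -1.11  1.85 -2.3 ]
60 (0.61, 0.12, 0.25) -1 [-0.11  0.75  0.54  1.66 -1.25  1.64 -2.23]
60 (0.61, 0.12, 0.42) -1 [-0.22  0.58  0.72  1.53 -1.24  1.83 -2.49]
```

Candidates for the handle to pull: the dark bar on the white drawer front at top (297,256) and scene (400,225 on the front's face). The cutting board at (625,455) and the stove bars on the left are not drawers. The bar is the only match, and the crop confirms it, with two posts.

```bash
python3 - <<'E'
from h import *
B=np.array([.5293,.0396,.07]); Q=quat(-ez,-ux)
manip.move_linear([.276,.588,.30],.3)
manip.gripper_to(.034,40)
manip.movep(B+[0,0,.13],Q)
manip.move_linear(B+[0,0,.06],.2)
f0=manip.current_ft_force()
r=manip.move_linear(B+[0,0,-.013],.08,contact_N=8)
print(r,manip.current_tool_pos(),manip.current_ft_force()-f0,manip.current_time())
if not r:
    manip.gripper_to(0,40); print(manip.current_width(),manip.current_time())
snap('top','pics/t1.png');snap('scene','pics/s1.png')
E
```

```text
False [0.52976858 0.03962987 0.0574301 ] [-0.14380659  0.1487428   0.1526671 ] 5.0083
5.232063219182264e-05 5.4333
```

```bash
python3 - <<'E'
from h import *
a=cv2.imread('pics/t1.png')[175:335,260:400];b=cv2.imread('pics/s1.png')[150:310,270:410]
cv2.imwrite('pics/c1.png',cv2.resize(np.hstack([a,b]),None,fx=2.8,fy=2.8,interpolation=cv2.INTER_CUBIC))
print(manip.current_tool_pos(),manip.current_width(),manip.current_ft_force())
E
```

```text
[0.52931949 0.03962667 0.05705025] 0.00025874686223888773 [-0.44688575  0.2046335   0.00796948]
```

View pics/c1.png

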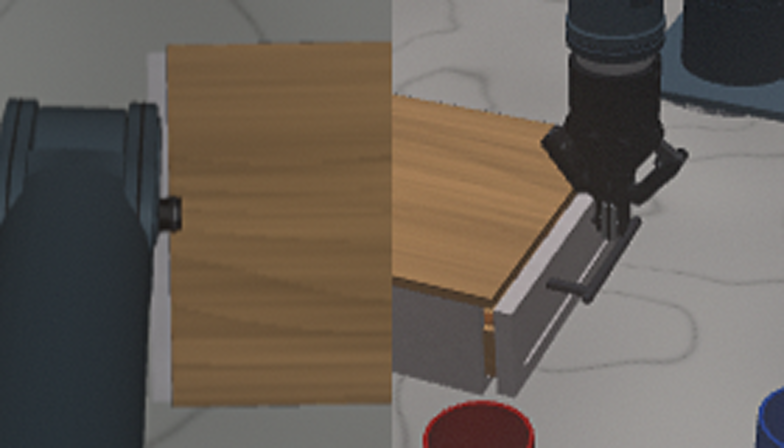

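```bash
python3 - <<'E'
from h import *
cs=viewer.read_camera('scene');ct=viewer.read_camera('top')
print(cs.keys())
for p in [(.597,.0413,.07),(.4615,.0378,.07),(.5293,.0396,.07),(.6699,-.0139,.11),(.3895,-.0183,.11)]: print(p,np.round(proj(cs,p),1),np.round(proj(ct,p),1))
for u in [(340,255),(357,229)]: print(onz(cs,*u,.07))
for u in [(305,257.5),(348.8,199)]: print(onz(cs,*u,.11))
i=cv2.imread('pics/s1.png')[190:290,300:400].copy()
cv2.imwrite('pics/c2.png',cv2.resize(i,None,fx=6,fy=6,interpolation=cv2.INTER_CUBIC))
print(proj(cs,manip.current_tool_pos()))
E
```

```text
dict_keys(['pixels', 'fx', 'fy', 'cx', 'cy', 'world_to_cam'])
(0.597, 0.0413, 0.07) [337.8 257.7] [296. 226.]
(0.4615, 0.0378, 0.07) [356.2 228.5] [297.3 286. ]
(0.5293, 0.0396, 0.07) [347.4 242.5] [296.6 255.8]
(0.6699, -0.0139, 0.11) [303.2 256. ] [320.5 191. ]
(0.3895, -0.0183, 0.11) [346.3 198.3] [322.5 319. ]
[0.58482774 0.04195936 0.07      ]
[0.4629851  0.04051839 0.07      ]
[ 0.67344838 -0.00770149  0.11      ]
[ 0.39077168 -0.01064869  0.11      ]
(np.float64(347.38910477727165), np.float64(246.75204324828871))
```

View pics/c2.png

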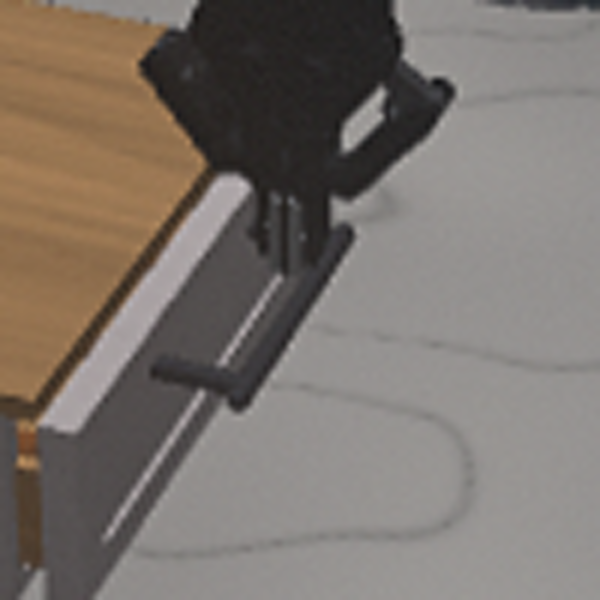

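```bash
python3 - <<'E'
from h import *
p=np.array(manip.current_tool_pos()); f0=manip.current_ft_force()
r=manip.move_linear(p-ux*.03+[0,0,-.003],.06)
print(manip.current_tool_pos(),manip.current_ft_force()-f0,manip.current_time())
snap('top','pics/t2.png');snap('scene','pics/s2.png')
i=cv2.imread('pics/s2.png')[190:290,300:400]
cv2.imwrite('pics/c3.png',cv2.resize(i,None,fx=6,fy=6,interpolation=cv2.INTER_CUBIC))
E
```

```text
[0.52873462 0.06957001 0.05393732] [ 1.0988847   0.1077263  -0.33917837] 6.2833
```

View pics/c3.png

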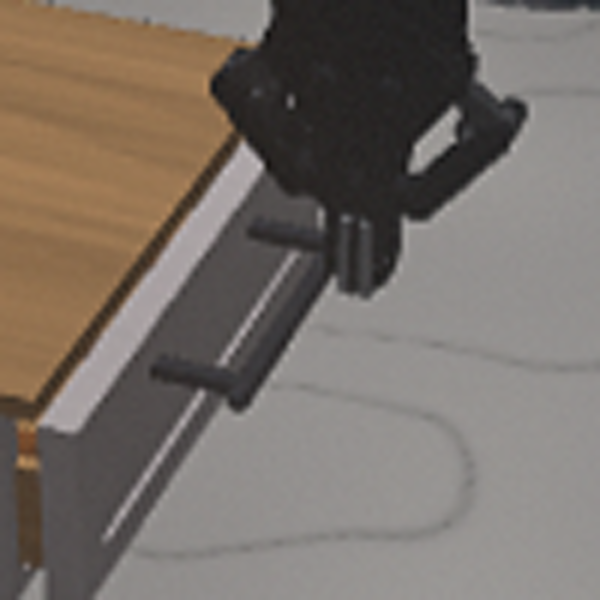

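```bash
python3 - <<'E'
from h import *
cs=viewer.read_camera('scene');p=np.array(manip.current_tool_pos())
for d in(0,.01,.02,.03): print(d,(np.array(proj(cs,p+[0,0,d]))-[300,190])*6)
print(manip.current_width(), Ro.from_quat(manip.current_orientation()).as_matrix().round(3))
i=cv2.imread('pics/s2.png')[140:300,290:410];cv2.imwrite('pics/c4.png',cv2.resize(i,None,fx=5,fy=3.7,interpolation=cv2.INTER_CUBIC))
i=cv2.imread('pics/t2.png')[175:335,240:400]
cv2.imwrite('pics/c5.png',cv2.resize(i,None,fx=3.7,fy=3.7,interpolation=cv2.INTER_CUBIC))
E
```

```text
0 [350.61169747 361.17014617]
0.01 [351.18143611 341.6379672 ]
0.02 [351.75670427 321.91622122]
0.03 [352.33758284 302.00213503]
-0.00020512538695909976 [[ 0.    -1.    -0.015]
 [-0.    -0.015  1.   ]
 [-1.    -0.    -0.   ]]
```

View pics/c4.png

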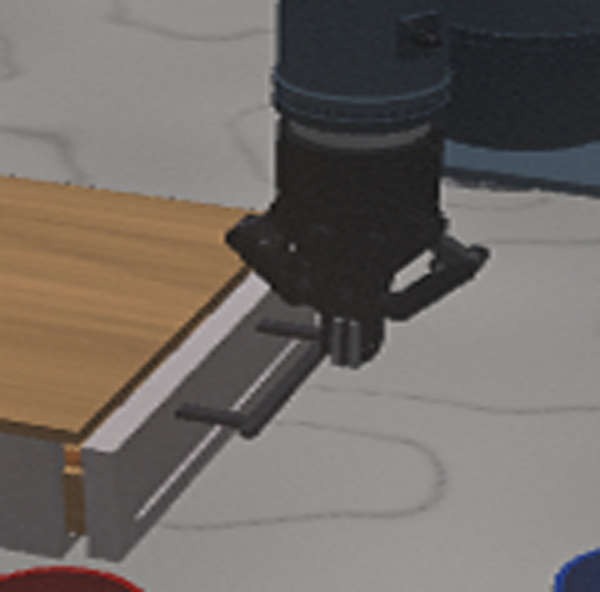

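View pics/c5.png

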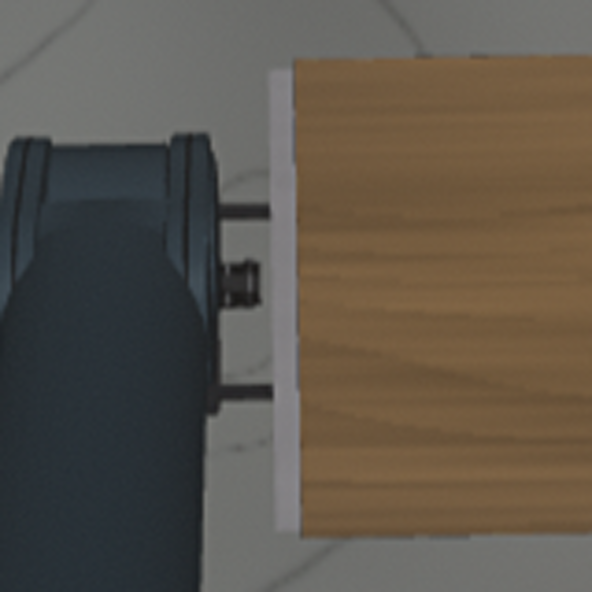

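```bash
python3 - <<'E'
from h import *
p=np.array(manip.current_tool_pos())
manip.move_linear(p-ux*.03,.1)
p=np.array(manip.current_tool_pos())
r=manip.move_linear([p[0],p[1],.004],.06,contact_N=4)
print(r,manip.current_tool_pos(),manip.current_ft_force(),manip.current_time())
snap('scene','pics/s3.png')
i=cv2.imread('pics/s3.png')[190:290,310:410]
cv2.imwrite('pics/c6.png',cv2.resize(i,None,fx=6,fy=6,interpolation=cv2.INTER_CUBIC))
cs=viewer.read_camera('scene');print((np.array(proj(cs,manip.current_tool_pos()))-[310,190])*6)
E
```

```text
False [0.52862724 0.09932474 0.00428792] [ 0.85558208  0.27150139 -0.22653192] 7.8583
[355.47735949 471.74464537]
```

View pics/c6.png

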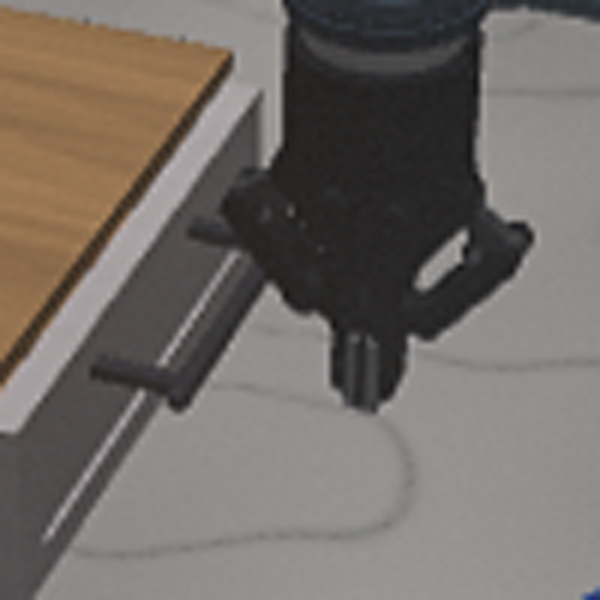

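```bash
python3 - <<'E'
from h import *
p=np.array(manip.current_tool_pos())
r=manip.move_linear([p[0],p[1],-.045],.04,contact_N=4)
print(r,manip.current_tool_pos(),manip.current_ft_force(),manip.current_time())
snap('scene','pics/s4.png')
i=cv2.imread('pics/s4.png')[190:290,310:410]
cv2.imwrite('pics/c7.png',cv2.resize(i,None,fx=6,fy=6,interpolation=cv2.INTER_CUBIC))
cs=viewer.read_camera('scene');q=np.array(manip.current_tool_pos());print((np.array(proj(cs,q))-[310,190])*6,(np.array(proj(cs,[q[0],q[1],0]))-[310,190])*6)
E
```

```text
True [ 0.52825302  0.09928903 -0.03829665] [-0.67214462 -0.43299897  7.26185316] 8.925
[351.8787322 549.0212902] [355.1185447  479.31168463]
```

View pics/c7.png

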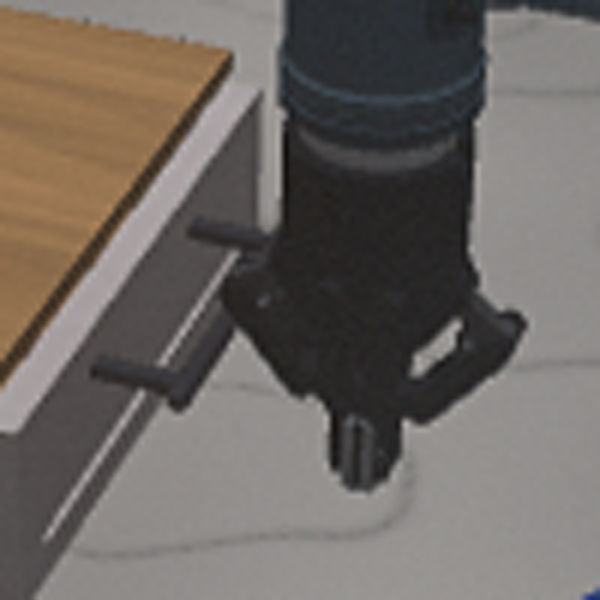

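The tips touch the counter while the reported TCP z is -0.038. The picture agrees: the real tips sit about 37 mm behind the reported TCP. I'll correct for this offset and redo the bar grasp.

```bash
cat >> h.py <<'E'
OFF=0.037
def tipcmd(tip,a): return np.array(tip)+OFF*np.array(a)
E
python3 - <<'E'
from h import *
B=np.array([.5293,.0405,.0]); O=[0,0,-OFF]
manip.move_linear([.528,.0993,.14-OFF],.25)
manip.gripper_to(.034,60)
manip.move_linear(B+[0,0,.12]+O,.25)
r=manip.move_linear(B+[0,0,.053]+O,.08,contact_N=6)
print(r,manip.current_tool_pos())
if not r:
    manip.gripper_to(0,60); print(manip.current_width(),manip.current_time(),manip.current_ft_force())
    snap('scene','pics/s5.png')
    i=cv2.imread('pics/s5.png')[190:290,310:410]
    cv2.imwrite('pics/c8.png',cv2.resize(i,None,fx=6,fy=6,interpolation=cv2.INTER_CUBIC))
E
```

```text
False [0.52972551 0.04046373 0.01637667]
0.007771405852040312 11.9083 [-2.16658442 -0.48741601  6.26773284]
```

```bash
python3 - <<'E'
from h import *
p=np.array(manip.current_tool_pos())
r=manip.move_linear(p-ux*.205,.09,contact_N=22)
q=np.array(manip.current_tool_pos());print(r,q,(p-q)@ux,manip.current_ft_force(),manip.current_width(),manip.current_time())
manip.gripper_to(.034)
print(manip.current_tool_pos(),manip.current_ft_force())
manip.move_linear(q+[0,0,.08],.2)
manip.move_linear(q+[-.0,.0,.18],.25)
manip.movep([.45,.35,.33],quat(-ez,-ux))
snap('top','pics/t6.png');snap('scene','pics/s6.png');print(manip.current_time())
E
```

```text
True [0.52658931 0.22644062 0.01665962] 0.1860512271721932 [-0.26788234 -0.98646367  5.24175079] 0.007826800602120834 13.8333
[0.52615994 0.22563832 0.0162067 ] [ 0.54498507  0.01130373 -0.12093354]
16.2167
```

View pics/t6.png

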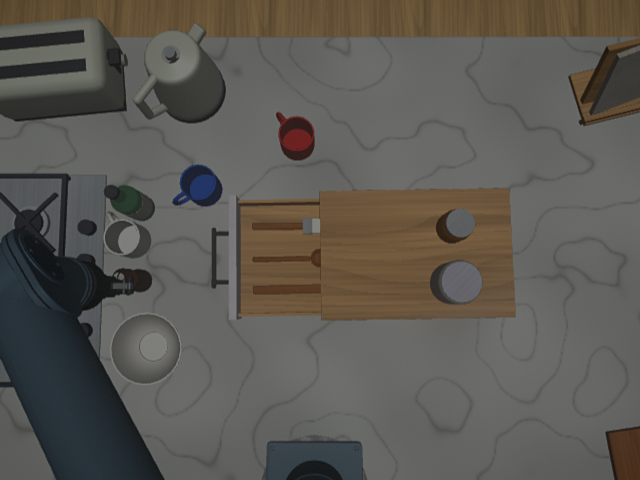

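View pics/s6.png

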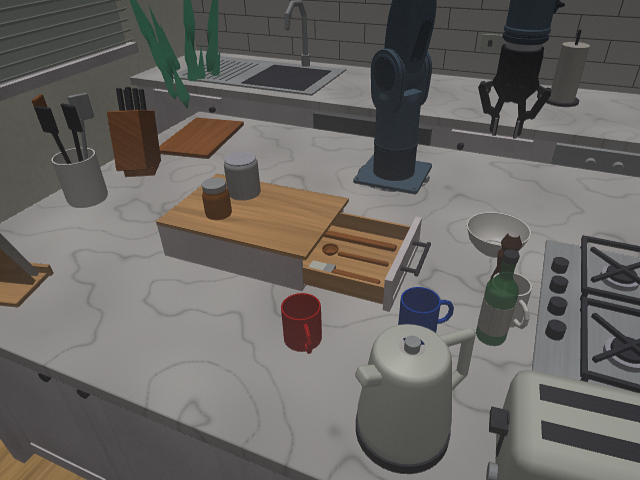

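The drawer is open against its stop, with 186 mm travelled from about 15 mm ajar. Three long things lie in it in the top view. The one at (275,226) has a white bristle head, so it is the brush. The one at (283,259) ends in a round head at (317,257), so it is the scoop. The one at (287,290) is a plain, wider handle running under the top, so it is the turner. I'll check it in a close crop.

```bash
python3 - <<'E'
from h import *
i=cv2.imread('pics/t6.png')
cv2.imwrite('pics/c9.png',cv2.resize(i[190:330,210:340],None,fx=4.2,fy=4.2,interpolation=cv2.INTER_CUBIC))
i2=cv2.imread('pics/s6.png')
cv2.imwrite('pics/c10.png',cv2.resize(i2[205:310,300:430],None,fx=5,fy=5,interpolation=cv2.INTER_CUBIC))
hsv=cv2.cvtColor(i,cv2.COLOR_BGR2HSV)
for x in (256,265,280,300,315): print(x,[(y,*hsv[y,x]) for y in range(280,300)])
print(hsv[290,246:260].tolist())
E
```

```text
256 [(280, np.uint8(16), np.uint8(114), np.uint8(112)), (281, np.uint8(15), np.uint8(113), np.uint8(111)), (282, np.uint8(16), np.uint8(112), np.uint8(109)), (283, np.uint8(16), np.uint8(112), np.uint8(105)), (284, np.uint8(16), np.uint8(110), np.uint8(104)), (285, np.uint8(15), np.uint8(116), np.uint8(92)), (286, np.uint8(13), np.uint8(133), np.uint8(75)), (287, np.uint8(12), np.uint8(140), np.uint8(82)), (288, np.uint8(13), np.uint8(144), np.uint8(85)), (289, np.uint8(12), np.uint8(142), np.uint8(86)), (290, np.uint8(12), np.uint8(140), np.uint8(84)), (291, np.uint8(12), np.uint8(141), np.uint8(83)), (292, np.uint8(13), np.uint8(145), np.uint8(79)), (293, np.uint8(11), np.uint8(141), np.uint8(76)), (294, np.uint8(15), np.uint8(122), np.uint8(86)), (295, np.uint8(16), np.uint8(111), np.uint8(108)), (296, np.uint8(16), np.uint8(112), np.uint8(107)), (297, np.uint8(16), np.uint8(112), np.uint8(107)), (298, np.uint8(16), np.uint8(111), np.uint8(106)), (299, np.uint8(16), np.uint8(111), np.uint8(103))]
265 [(280, np.uint8(16), np.uint8(115), np.uint8(111)), (281, np.uint8(16), np.uint8(
[... 3490 characters left out ...]
.uint8(152), np.uint8(87)), (291, np.uint8(13), np.uint8(149), np.uint8(84)), (292, np.uint8(14), np.uint8(141), np.uint8(76)), (293, np.uint8(16), np.uint8(119), np.uint8(90)), (294, np.uint8(16), np.uint8(116), np.uint8(108)), (295, np.uint8(16), np.uint8(115), np.uint8(104)), (296, np.uint8(15), np.uint8(116), np.uint8(99)), (297, np.uint8(16), np.uint8(113), np.uint8(104)), (298, np.uint8(16), np.uint8(114), np.uint8(110)), (299, np.uint8(16), np.uint8(116), np.uint8(110))]
[[15, 109, 103], [16, 108, 102], [16, 113, 102], [16, 111, 103], [16, 113, 102], [17, 111, 103], [16, 113, 104], [13, 138, 74], [13, 144, 83], [12, 141, 85], [12, 140, 84], [12, 144, 83], [13, 146, 84], [13, 140, 82]]
```

View pics/c9.png

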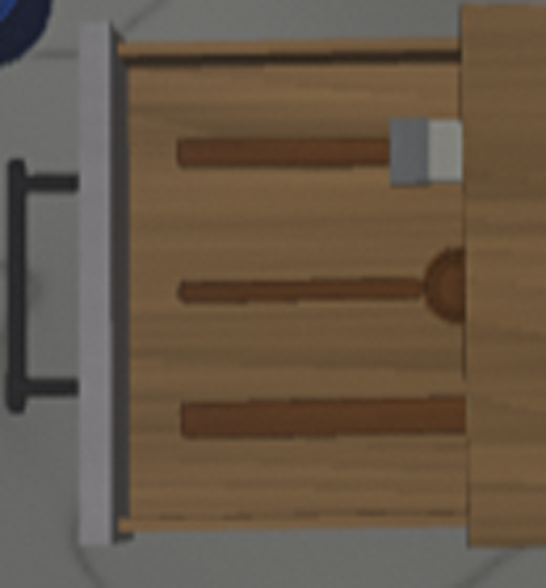

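View pics/c10.png

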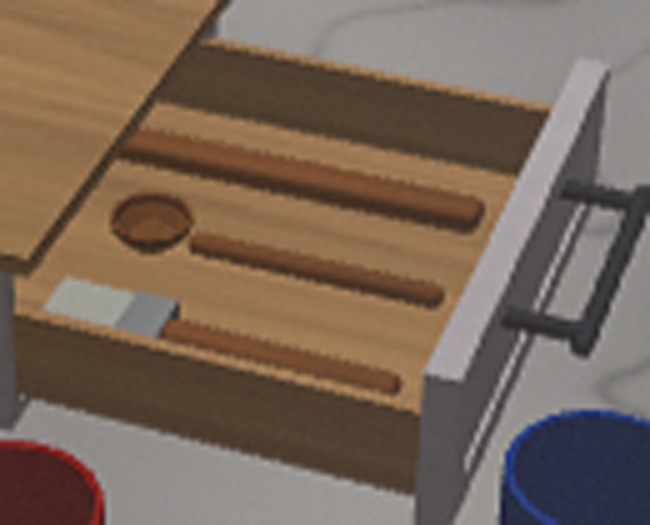

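```bash
python3 - <<'E'
from h import *
ct=viewer.read_camera('top');cs=viewer.read_camera('scene')
i=cv2.imread('pics/t6.png');hsv=cv2.cvtColor(i,cv2.COLOR_BGR2HSV).astype(int)
m=((hsv[...,0]<=14)&(hsv[...,1]>128)).astype(np.uint8); m[:278]=0;m[300:]=0;m[:,:248]=0;m[:,319:]=0
pts=[]
for x in range(256,318):
    y=np.nonzero(m[:,x])[0]; pts.append(onz(ct,x+.5,y.mean()+.5,.036)) if len(y) else 0
pts=np.array(pts); k=np.polyfit(pts[:,1],pts[:,0],1); print('dx/dy',k[0],'unit',-0.016)
xs=np.nonzero(m.sum(0)>4)[0]; print(xs.min(),xs.max(), [len(np.nonzero(m[:,x])[0]) for x in (260,280,300)])
E_=onz(ct,xs.min(),290,.036); print('end',E_, 'line x at', np.polyval(k,E_[1]))
# scene cross-check: end of handle
print('scene end',onz(cs,300+480/5,205+205/5,.036))
for p in [(320,292,.11)]: print(onz(ct,*p[:2],p[2]))
print('front inner top', onz(ct,210+112/4.2,258,.095),onz(cs,300+430/5,205+385/5,.095))
E
```

```text
dx/dy -0.025734298713938394 unit -0.016
253 318 [8, 9, 8]
end [0.4531604  0.14073354 0.036     ] line x at 0.45243828518837215
scene end [0.45158521 0.14440846 0.036     ]
[ 0.4475358  -0.01285457  0.11      ]
front inner top [0.52245386 0.1712476  0.095     ] [0.66943863 0.18276023 0.095     ]
```

The crop confirms it: the plain wide handle at top (253..319, 289) runs under the top, so it is the turner. Before tilting, I'll check in the air whether the 37 mm offset lies along the tool axis or the world z axis.

```bash
python3 - <<'E'
from h import *
manip.gripper_to(0,60)
manip.movep([.454,.12,.30],tilt(50))
c=snap('scene','pics/s7.png');ct=snap('top','pics/t7.png');p=np.array(manip.current_tool_pos()); a=Ro.from_quat(manip.current_orientation()).as_matrix()[:,0]
print(p,a,manip.current_time())
for n,q in (('rep',p),('tool',p-.037*a),('world',p+[0,0,.037])): print(n,np.round(proj(c,q),1),np.round(proj(ct,q),1))
u,v=map(int,proj(c,p-.02*a)); i=cv2.imread('pics/s7.png')
x0,y0=max(0,u-60),max(0,v-60);print(x0,y0)
cv2.imwrite('pics/c11.png',cv2.resize(i[y0:y0+120,x0:x0+120],None,fx=5,fy=5,interpolation=cv2.INTER_CUBIC))
E
```

```text
[0.45386918 0.12216419 0.30030276] [-0.01617276  0.76581676 -0.64285546] 17.9167
rep [394.2 150.1] [247.4 286.8]
tool [382.8 138.5] [261.5 286.2]
world [395.3 134.7] [245.  286.3]
328 83
```

View pics/c11.png

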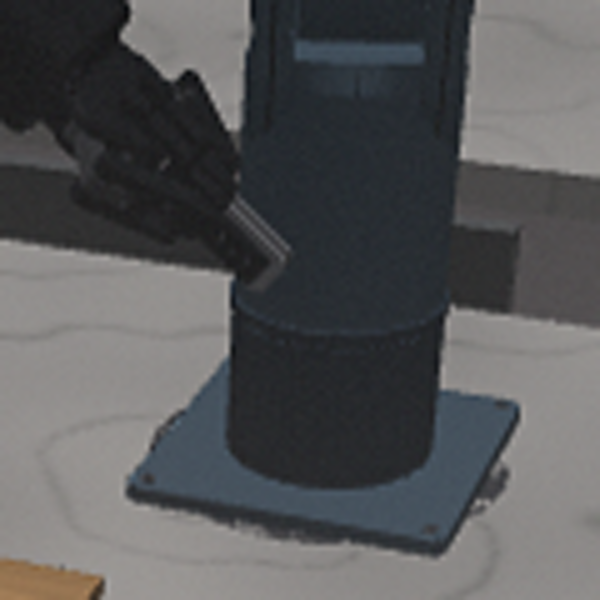

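```bash
python3 - <<'E'
from h import *
manip.gripper_to(.036,90)
T=np.array([.4544,.067,0]); a=-ez
manip.movep(tipcmd(T+[0,0,.13],a),tilt(0))
manip.move_linear(tipcmd(T+[0,0,.045],a),.2)
r=manip.move_linear(tipcmd(T+[0,0,.0185],a),.05,contact_N=3)
p=np.array(manip.current_tool_pos());print(r,p,manip.current_ft_force())
if r: manip.move_linear(p+[0,0,.0015],.03)
manip.gripper_to(0.0,90)
print(manip.current_width(),manip.current_tool_pos(),manip.current_ft_force(),manip.current_time())
c=snap('scene','pics/s8.png')
cv2.imwrite('pics/c12.png',cv2.resize(cv2.imread('pics/s8.png')[170:310,290:430],None,fx=4.2,fy=4.2,interpolation=cv2.INTER_CUBIC))
E
```

```text
True [ 0.45422018  0.06728024 -0.01740689] [-1.57136788  0.29669342 10.96069817]
0.017408058926775452 [ 0.4542558   0.06727054 -0.01577801] [-2.19943713  0.56161283  5.66377783] 20.775
```

View pics/c12.png

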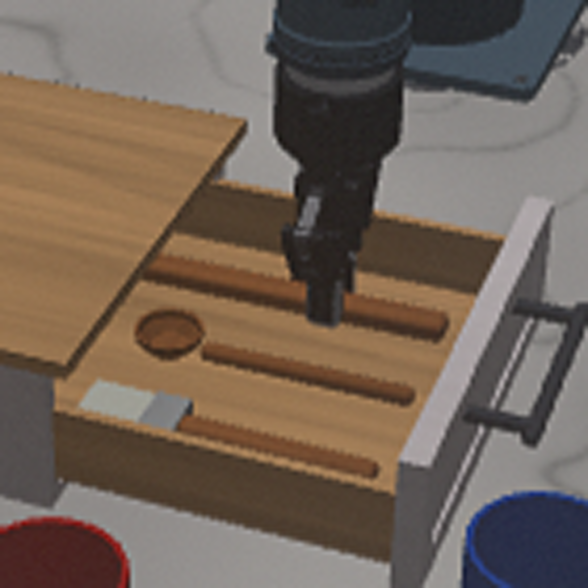

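Both tips gripped the handle; the width reads 17.4, and the bar test showed the reading runs about 2 mm low. Next is extraction: plan it, check IK, then do a small first tilt with a picture.

```bash
cat >> h.py <<'E'
K=0.0448
E0=np.array([.4544,-.0147,0])   # top edge point on the turner's line
def pose(Xb,zb,deg,lat=np.array([.4544,0,0])):
    t=np.radians(deg); G=E0+ux*(Xb-.265*np.cos(t)-.007*np.sin(t)*0)+ez*(zb+.265*np.sin(t)+.007*np.cos(t))
    a=-ez*np.cos(t)-ux*np.sin(t); return G+K*a, tilt(deg)
def ang(Xb): return min(58,np.degrees(np.arctan2(.039,max(Xb,.001))))
E
python3 - <<'E'
from h import *
print(pose(.1833,.022,0),manip.current_tool_pos())
for Xb in (.18,.14,.1,.07,.04,.02,0,-.04):
    P,q=pose(Xb,.03,ang(Xb)); j=kinematics.inverse_kinematics(P,q); print(Xb,round(ang(Xb),1),P.round(3),None if j is None else np.round(j,2))
for zb,d in((.1,58),(.2,58),(.2,45),(.23,45),(.22,35)):
    P,q=pose(-.04,zb,d); j=kinematics.inverse_kinematics(P,q); print(zb,d,P.round(3),None if j is None else np.round(j,2))
p=np.array(manip.current_tool_pos())
P,q=pose(.183,.028,1); manip.move_linear(P,.04,rot=q)
P,q=pose(.183,.029,9); manip.move_linear(P,.06,rot=q)
print(manip.current_width(),manip.current_ft_force(),manip.current_time())
c=snap('scene','pics/s9.png')
cv2.imwrite('pics/c13.png',cv2.resize(cv2.imread('pics/s9.png')[170:310,290:430],None,fx=4.2,fy=4.2,interpolation=cv2.INTER_CUBIC))
E
```

```text
(array([ 0.4530928 ,  0.06698938, -0.0158    ]), array([-0.00565704,  0.70708415,  0.00565704,  0.70708415])) [ 0.45421073  0.0672609  -0.01580244]
0.18 12.2 [0.453 0.074 0.049] [-0.42  0.5   0.4   2.16 -0.72  0.64  0.57]
0.14 15.6 [0.452 0.113 0.065] [-0.43  0.47  0.38  2.16 -0.76  0.67  0.55]
0.1 21.3 [0.452 0.148 0.091] [-0.39  0.43  0.32  2.15 -0.81  0.72  0.58]
0.07 29.1 [0.451 0.169 0.126] [-0.28  0.4   0.25  2.14 -0.89  0.82  0.66]
0.04 44.3 [0.452 0.166 0.188] [ 0.04  0.4   0.08  2.1  -0.97  1.05  0.82]
0.02 58 [0.452 0.144 0.235] [ 0.2   0.47  0.08  2.06 -1.04  1.3   0.98]
0 58 [0.452 0.164 0.235] [ 0.19  0.46  0.06  2.07 -1.06  1.27  0.96]
-0.04 58 [0.451 0.204 0.235] [ 0.15  0.45 -0.01  2.1  -1.11  1.2   0.94]
0.1 58 [0.451 0.204 0.305] [ 0.06  0.32  0.11  2.06 -1.08  1.3   0.8 ]
0.2 58 [0.451 0.204 0.405] [-0.23  0.19  0.43  1.98 -1.06  1.47  0.62]
0.2 45 [0.45  0.244 0.361] [-0.51  0.13  0.51  1.99 -0.92  1.23  0.42]
0.23 45 [0.45  0.244 0.391] [-0.57  0.1   0.56  1.95 -0.89  1.27  0.35]
0.22 35 [0.45  0.268 0.341] [-0.81  0.11  0.65  1.96 -0.76  1.13  0.2 ]
0.017055048963767565 [-0.27019122  0.56395789 -1.04369156] 22.0333
```

View pics/c13.png

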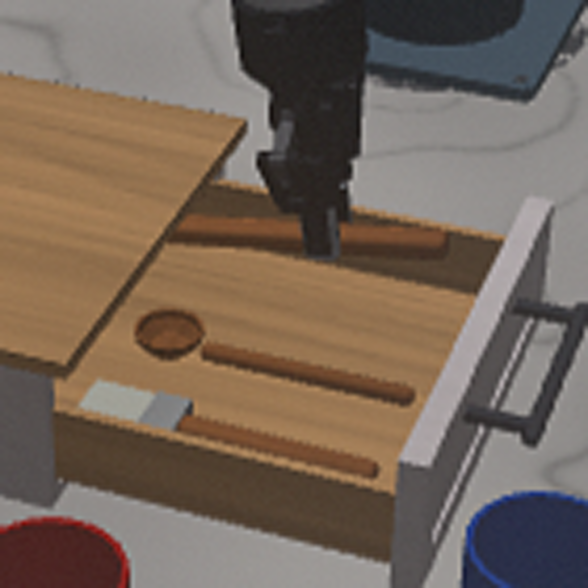

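```bash
python3 - <<'E'
from h import *
cs=viewer.read_camera('scene')
def he(d):
    t=np.radians(d); p=np.array(manip.current_tool_pos()); t0=np.radians(9); a=-ez*np.cos(t0)-ux*np.sin(t0)
    G=p-K*a; dd=ux*np.cos(t)-ez*np.sin(t); return G-.075*dd
for d in(3,6,9): print(d,np.round(proj(cs,he(d)),1))
f0=manip.current_ft_force()
for Xb in (.165,.14,.12,.1):
    P,q=pose(Xb,.03,ang(Xb)-1.5)
    r=manip.move_linear(P,.1,rot=q,contact_N=6)
    print(Xb,r,manip.current_width(),np.round(manip.current_ft_force(),2),manip.current_time())
    if r: break
c=snap('scene','pics/s10.png'); snap('top','pics/t10.png')
cv2.imwrite('pics/c14.png',cv2.resize(cv2.imread('pics/s10.png')[130:310,280:460],None,fx=3.3,fy=3.3,interpolation=cv2.INTER_CUBIC))
E
```

```text
3 [395.3 231.1]
6 [395.3 229.8]
9 [395.2 228.5]
0.165 False 0.017182165391389694 [-0.41 -0.25 -0.45] 22.5083
0.14 False 0.01763991521061105 [-0.78  0.17 -0.78] 22.925
0.12 False 0.017482701326925743 [-0.74  0.35 -0.04] 23.2917
0.1 False 0.017588599672371554 [ 0.24  1.4  -0.03] 23.675
```

View pics/c14.png

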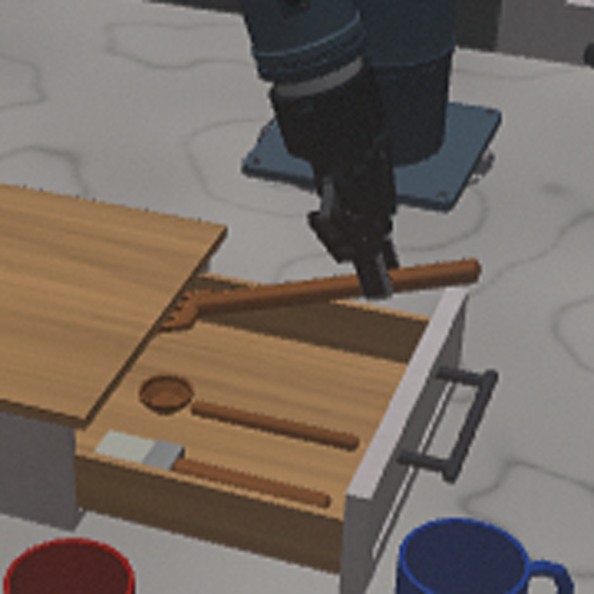

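The turner is following the planned line, tilted and clear, with its slotted blade now showing at the top's edge. I'll carry on.

```bash
python3 - <<'E'
from h import *
for Xb in (.085,.07,.055,.04,.03,.015,-.01,-.04):
    P,q=pose(Xb,.031,ang(Xb)-1.5)
    r=manip.move_linear(P,.1,rot=q,contact_N=6)
    print(Xb,r,round(manip.current_width(),4),np.round(manip.current_ft_force(),2),manip.current_time())
    if r: break
c=snap('scene','pics/s11.png'); snap('top','pics/t11.png')
cv2.imwrite('pics/c15.png',cv2.resize(cv2.imread('pics/s11.png')[70:310,270:470],None,fx=2.5,fy=2.5,interpolation=cv2.INTER_CUBIC))
E
```

```text
0.085 False 0.0176 [ 1.15 -0.01 -1.31] 24.125
0.07 False 0.0177 [ 0.12 -0.08 -0.13] 24.4917
0.055 False 0.0176 [-1.23  0.46 -1.42] 24.9167
0.04 False 0.0175 [-0.87 -0.28 -0.96] 25.4333
0.03 False 0.0176 [ 0.5   0.55 -0.47] 25.9083
0.015 False 0.0176 [-0.03  0.17 -1.24] 26.2417
-0.01 False 0.0172 [ 0.54 -1.31 -0.12] 26.6417
-0.04 False 0.0175 [-0.25 -0.97 -0.71] 27.0917
```

View pics/c15.png

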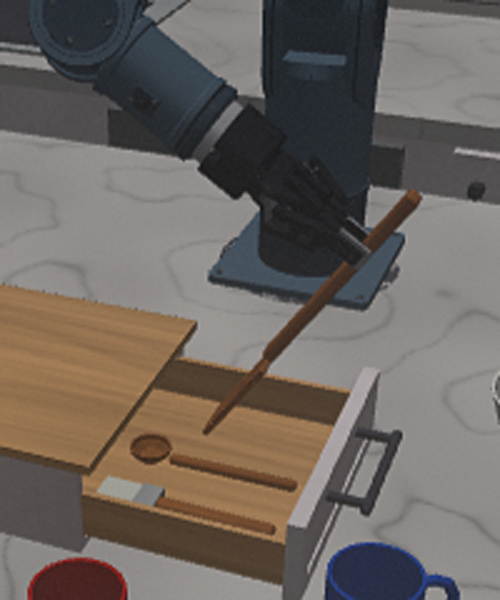

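The blade is out through the gap and the turner is held at about 57° touching nothing. Now I'll lift it.

```bash
python3 - <<'E'
from h import *
P,q=pose(-.04,.13,56.5); r=manip.move_linear(P,.12,rot=q,contact_N=8)
P,q=pose(-.04,.23,54); r2=manip.move_linear(P,.12,rot=q,contact_N=8)
manip.sleep(.3)
print(r,r2,round(manip.current_width(),4),np.round(manip.current_ft_force(),2),manip.current_tool_pos(),P,np.abs(manip.current_joint_vel()).max(),manip.current_time())
snap('scene','pics/s12.png'); snap('top','pics/t12.png')
E
```

```text
False False 0.0174 [ 0.63  1.02 -0.47] [0.4506023  0.21721132 0.42168253] [0.45068789 0.21727689 0.42217122] 0.0034956144553039176 29.3833
```

View pics/s12.png

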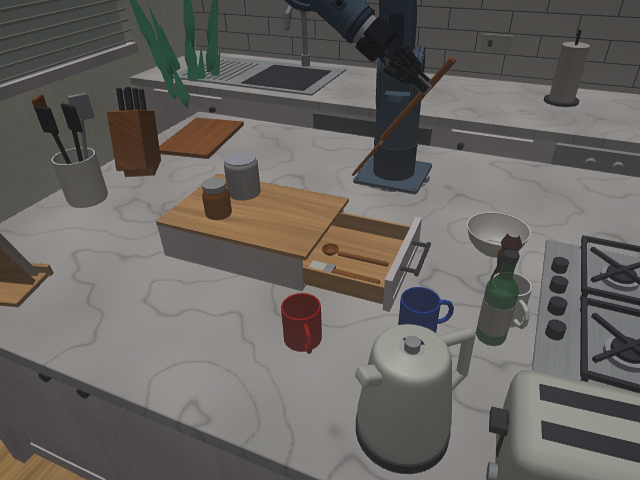

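View pics/t12.png

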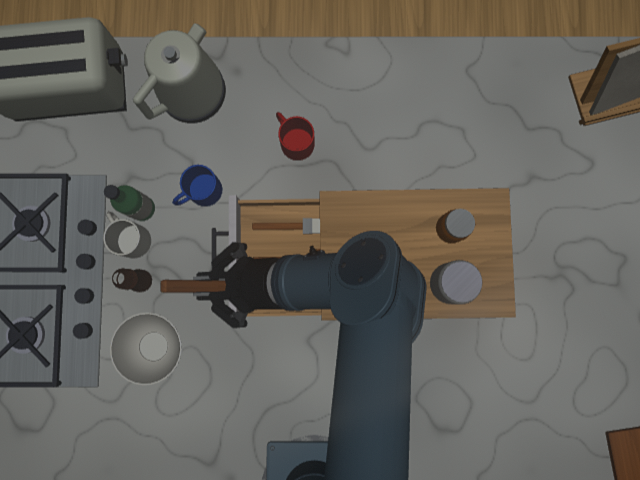

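```bash
python3 - <<'E'
from h import *
c=viewer.read_camera('scene'); b=E0+ux*(-.04)+ez*.23; print(np.round(proj(c,b),1),b)
d=cv2.absdiff(cv2.imread('pics/t6.png'),cv2.imread('pics/t12.png')).max(2)
print('drawer front diff',d[195:230,205:245].mean(), 'tops',d[205:300,460:490].mean())
print(manip.current_width(),manip.current_time())
manip.close_job()
E
```

```text
[353.9 170.9] [0.45376   0.0252948 0.23     ]
drawer front diff 13.159285714285714 tops 13.700350877192982
0.017623964821319914 29.5333
the job is handed in; nothing more can be done
```

The drawer is open to its stop, and the turner is out and held in the air by its handle. The job was handed in at 29.5 s; no verdict is reported.

- **Drawer:** it travelled 186 mm from about 14 mm ajar before the stop force registered. The last top picture shows it still in the same place.
- **Turner:** I gripped it about 75 mm from the handle end and drew it out handle first while tilting it to about 57°. No contact was sensed on the way out. I then lifted it so that, by calculation, the blade end is about 0.23 m up, some 0.12 m above the unit's top. In the last scene picture the blade end shows at about (355,174), and the prediction was (354,171). The grip width is steady and the force reading is near zero.
- **Everything else:** the brush and scoop lie in the drawer, and the other things look unmoved by eye. In the top view the arm partly hides the drawer, including the scoop. My picture-difference check before and after was inconclusive: it averaged about 13 grey levels in both patches. I could not tell shadow or noise from movement, so this rests on looking at the pictures.

**Problems on the way:**
- My first try at the bar missed. The fingertips sit about 37 mm behind the reported TCP. I confirmed this by touching the counter lightly and from the scene picture, then corrected for it.
- The two cameras disagreed by up to about 6 mm along the unit's depth. I took the in-between value, backed by the bar grasp and the drawer travel.
- Finding the drawer floor before the grasp stopped at about 11 N, above the 3 N threshold I had set.

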